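# Reverse a nail drill: off, flip direction, on again

### The arm

A 7-joint arm with a two-finger parallel gripper is mounted at the origin on a cart in front of the work surface, level with it; the furniture and walls round the work are solid. World frame = base frame: x ahead of the robot, y to its left, z up, the work surface at z = 0. Lengths are in m, angles in rad, forces in N, time in s.
With the tool pointing down it reaches from about 0.425 to 0.875 m from the base axis. Payload 8.4 kg.
Tool frame: the origin (TCP) lies where the fingers leave the gripper's body, on its centre line; the fingertips stand 73 mm ahead of it and the grasp point (between the pads) lies 54 mm ahead of it; z points along the fingers, y is the line along which they close (so a half turn about z gives the same grasp; the last joint's range is limited). The gripper opens to 85 mm and grips with 20 to 120 N. Pads are 22 mm wide; open, the fingers measure 114 mm over their backs; the gripper's body (76 mm by 85 mm) begins 54 mm behind the grasp point. The pads swing forward as they close: fully open they stand 13 mm farther back than shut.
Start: joints at [1.174, 0.333, 0.04, 1.465, -0.013, 1.343, -0.059], TCP at [0.191, -0.621, 0.304] pointing down, gripper open.
Joint ranges: [-2.58, 2.58], [-0.38, 2.09], [-1.3, 1.39], [0.25, 2.4], [-1.5, 4.64], [0.08, 2.09], [-2.65, 2.65]. Speed limits (rad/s): [2.22, 2.22, 2.79, 2.79, 3.14, 3.14, 3.14].

### API

Orientations are given as a rotation vector (axis times angle).
In Python, from station import readout, eyes, job_done gives the robot as it stands.
- The arm moves only by the tool carry_out, never from a script. Its argument "increments" is text: rows parted by semicolons, each of 7 numbers parted by spaces: the shift along the tool's x, y, z in m, then the turn, a rotation vector about the tool's x, y, z in rad, then the closure, from -1 (fully open) to 1 (shut). A call has 1 to 10 rows; each row shifts and turns the commanded pose from where the row before left it, along the tool's axes as they then stand; what a row does not reach is not made up. A row lasts 1/8 s, in which the tool goes at most 62.5 mm and 10.7 degrees, less where a joint would pass 70% of its speed; a pose out of reach is approached as far as the arm can. A call with a gripper value outside its range is refused whole. The fingers move at their own pace and stop on an object; "newtons" is the grip in N (left out, the last holds). Time passes only in rows, so rows that do not move let the fingers close. It gives the time, the measured TCP pose, the force, the opening and the grip force at its end, in the units of the state.
- readout.sense(): the state, without advancing time (a new reading comes with each control period).
- eyes.get_image(name): name is "scene" or "top" or "wrist"; returns a dict with "img" (384x512x3 uint8, red, green, blue), "intrinsics" (3x3 intrinsics, pixels), "extrinsics" (4x4, takes a point from camera to world coordinates); the wrist camera has in their place "mount" (4x4, takes a point from camera to tool coordinates, whose origin is the TCP and whose axes are the flange's). Camera axes: x right, y down, z forward; pixel columns grow to the right and rows downward; lengths in m; the calibration is good to about 2 mm. A picture is of the moment at which its call begins: read the wrist's pose just before it. There is no depth.
- job_done(): hands the job in; it is judged then, once.
The state is a dict: "time": time; "joint_positions": joint angles; "qd": joint speeds; "effort": joint torques, N m; "tcp_pos": TCP position; "tcp_rot": TCP orientation; "contact_force": force on the tool from outside, world axes, zero at the start; "moment": the same for the moment, N m; "gripper_width": opening from 0.0 (shut) to 1.0 (fully open); "grasp_force": force on a finger pad.
Only numpy, scipy, OpenCV 4.12 (cv2) and the standard library are available. Lean on these libraries where they do the work, as an engineer would, in place of code of your own. Each camera call takes 0.05 s, during which the arm holds its last target. There are 200 camera calls.

### The job

A left-handed technician is taking over this station and needs the nail drill to run in reverse, and its direction must never be changed while it is switched on. With light fingertip taps on the rockers of the control unit, switch the power off, then flip the direction rocker from forward to reverse, then switch the power back on. Leave the hand/foot selector, the speed dial and the handpiece in its rest as they are, pick nothing up, and do not shove the unit or the things around it.

Things in the scene. Friction and masses are not known exactly. Their poses are not given: they have to be found in the camera images.
- drill_unit: Nail-drill control unit, 1.4 kg, loose on rubber feet: white console 128 deep (x), 176 wide (y), 90 mm high, grey panel. Origin: centre of its underside. x to its back, y to its operator's left, z up; its front faces the robot's right (yaw 1.3 to 1.85 rad), away from the guard. The panel faces front and up, sloped 0.60 rad from level: its surface passes unit x -25, z 62 mm, rising to the back.
- power (a joint): Power rocker, rad: about +0.2 on (upper end in; so at the start), -0.2 off (lower end in). Alone at the panel's left; pivot at unit x -29, y 58, z 68.4 mm. Black paddle 31 mm long up the slope, 20.5 wide, with a V top, pivot 7.5 mm off the panel: the end that is in stands 1.5, the raised end 7.5 mm higher. A snap spring holds either state: 2 to 3 N on the raised end; past the middle it jumps.
- power_off (a point): Spot to press for off: top face of the power rocker's lower half (white ring), 12.5 mm from the pivot. Moves with the rocker: now the raised end, it goes in about 5 mm, square to the panel, until 1.2 mm higher than the pivot. The frame round each rocker stands 2 mm off the panel, 5.5 mm below the pivot.
- power_on (a point): Spot to press for on: top face of the power rocker's upper half (white bar), 12.5 mm from the pivot. Moves with the rocker. Fully in, any rocker meets a firm stop: a light tap needs under 10 N.
- direction (a joint): Direction rocker, rad: about -0.2 forward (right end in, as its operator sees it; so at the start), +0.2 reverse (left end in). Same paddle and snap spring as the power rocker but lying crosswise (31 mm along unit y): the lower, front one of the two rockers at the panel's right, with two turning arrows drawn above it; pivot at unit x -50.5, y -54, z 53.7 mm.
- direction_reverse (a point): Spot to press for reverse: top face of the direction rocker's left half, 12.5 mm from the pivot. Moves with the rocker: now the raised end, it goes in about 5 mm, square to the panel, until 1.2 mm higher than the pivot.
- control (a joint): Hand/foot selector, rad: about -0.2 hand (right end in; so at the start). A rocker just like the direction rocker, 52 mm higher up the slope at the panel's right; pivot at unit x -7.5, y -54, z 83.1 mm. Leave it.
- dial (a joint): Speed dial, rad, -1.5 to 1.5 at the start. Black knob 33 mm across, standing 15 mm off the middle of the panel (centre at unit x -39, y 0, z 53 mm), below a dark display window. It turns easily. Leave it.
- dial_mark (a point): Outer end of the white line on the speed dial's top, at its rim.
- handpiece: White nail-drill handpiece, 145 mm long, 20 mm thick, loose in two rubber saddles on the unit's flat top behind the panel, its underside 94, its top 114 mm above the table. Origin under its middle, long axis y. Leave it in its rest.
- powder_jar: Round jar with a white screw lid, 49 mm across, 50 mm high, loose, beside the unit's left side. Origin: centre of its underside. Leave it.
- small_jar: Small round jar with a screw lid, 35 mm across, 30 mm high, loose, beside the unit's left side. Origin: centre of its underside. Leave it.
- buffer: Nail buffer block, 26 x 94 x 26 mm, loose, lying behind the unit. Origin: centre of its underside, long axis y. Leave it.
- way_in (a point): Free air (x 0.50, y -0.10, z 0.30 m) on the way in round a fixed obstacle: a clear solid acrylic sheet, 4 mm thick, upright in the plane x = 0.33 m, from its edge at y = 0.01 m leftward to 0.74 m, up to z = 0.70 m. Carry the arm past it raised upright, then reach in to the right of that edge with the tool leaning 35 to 45 degrees: fingers down and to the left, square to the panel, wrist here.
- lamp_shade (a point): Obstacle, fixed: centre of the lower rim of a lamp shade that hangs over the unit, solid, 0.20 m across, from z = 0.306 m (this point) up to 0.51 m.
Mind the look-alikes: they are no part of the job. There is more than one size of the handpiece; the job needs the larger.

How it is judged:
By the outcome, as a careful person would: the job done as asked, in the order asked, and still so for the second after the job is handed in, with the robot touching nothing.
It also fails if it takes over 62 s, if anything falls off the work surface, if the arm or the gripper's body presses on something with over 40 N, if the wrist force passes 120 N, or if a joint passes its speed limit or range.

## Working session

There is one attempt and no reset: what is moved stays moved. The work goes in short steps, Python scripts to look and compute and a tool call to move; the robot and the scene stay as the last step left them, time stands still between calls to the robot, and variables do not carry over. Pictures are saved under pics/ and viewed, at most 10 in all, crops included, and the job is handed in when it is done.

Besides the shell and the picture viewer there is one more tool, called after "Request:" as name(argument=value, ...) on one line, values as JSON. carry_out: Moves the arm, as the interface text tells. Its arguments: {"type":"object","properties":{"increments":{"type":"string"},"newtons":{"type":"number"}},"required":["increments"]}

```bash
mkdir -p pics; ls
python3 - <<'E'
from station import readout, eyes
import cv2, numpy as np
s=readout.sense(); print({k:np.round(v,3).tolist() for k,v in s.items()})
ims=[]
for n in("scene","top"):
    d=eyes.get_image(n); np.savez("pics/"+n+"0.npz",**d); cv2.imwrite(f"pics/{n}0.png",d["img"][:,:,::-1])
    print(n,d["intrinsics"].tolist(),np.round(d["extrinsics"],4).tolist())
E
```

```text
pics
{'time': 0.0, 'joint_positions': [1.174, 0.334, 0.04, 1.466, -0.013, 1.343, -0.059], 'qd': [-0.001, -0.0, -0.0, -0.0, 0.0, -0.002, 0.003], 'effort': [0.0, -65.855, 1.365, -40.556, 0.017, 0.012, 0.0], 'tcp_pos': [0.191, -0.621, 0.303], 'tcp_rot': [-3.105, -0.466, 0.001], 'contact_force': [0.264, -0.75, -0.233], 'moment': [-0.033, -0.011, -0.017], 'grasp_force': 0.0, 'gripper_width': 0.999}
scene [[442.9375973145143, 0.0, 264.50828785644387], [0.0, 442.9375973145143, 193.4040653605622], [0.0, 0.0, 1.0]] [[-0.9546, 0.1626, -0.2494, 0.8373], [0.2977, 0.5413, -0.7864, 0.9353], [0.0072, -0.8249, -0.5652, 0.8094], [0.0, 0.0, 0.0, 1.0]]
top [[426.715599585391, 0.0, 248.02573856151855], [0.0, 426.715599585391, 190.49784915075796], [0.0, 0.0, 1.0]] [[0.4036, -0.7137, 0.5725, 0.0432], [-0.9149, -0.3238, 0.2412, -0.1154], [0.0133, -0.6211, -0.7836, 0.9295], [0.0, 0.0, 0.0, 1.0]]
```

View pics/scene0.png

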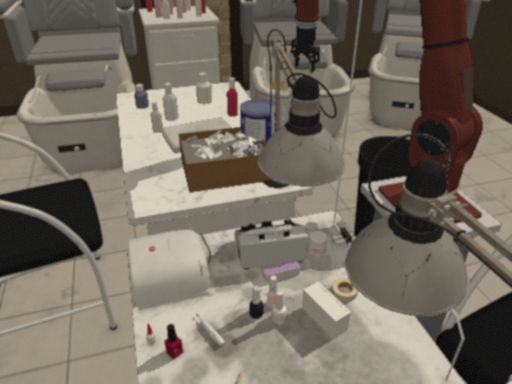

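View pics/top0.png

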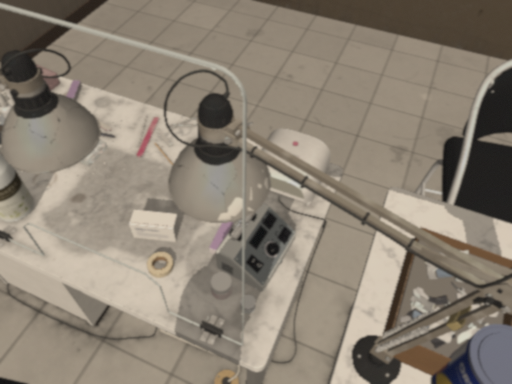

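The unit is visible in scene near (270,245), seen from the back, and in top near (265,240), where the panel shows. Next I'll enlarge both.

Run:
```python
import cv2, numpy as np
a=cv2.imread("pics/top0.png")[185:305,170:330]; b=cv2.imread("pics/scene0.png")[205:295,220:350]
a=cv2.resize(a,(800,600),interpolation=cv2.INTER_CUBIC)
cv2.imwrite("pics/c1.png",a)
cv2.imwrite("pics/c2.png",cv2.resize(b,None,fx=6,fy=6,interpolation=cv2.INTER_CUBIC))
```

```text
(no output)
```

View pics/c1.png

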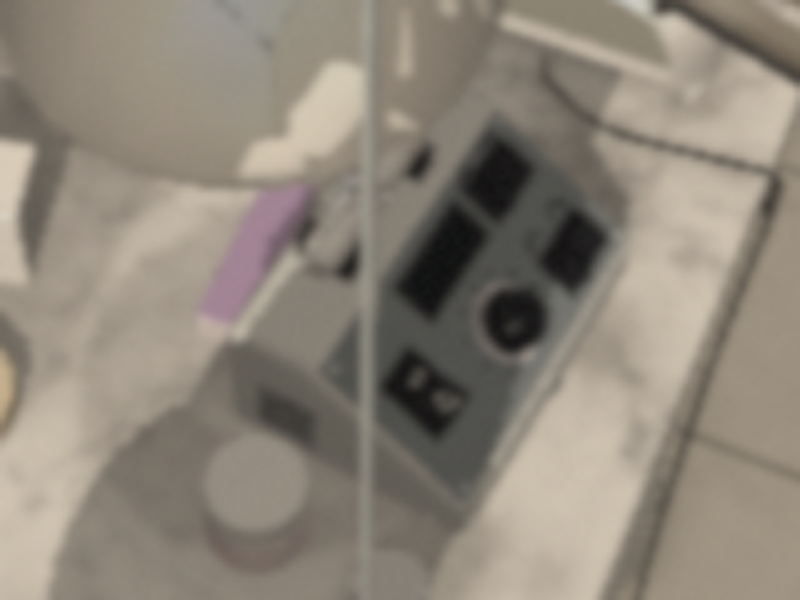

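View pics/c2.png

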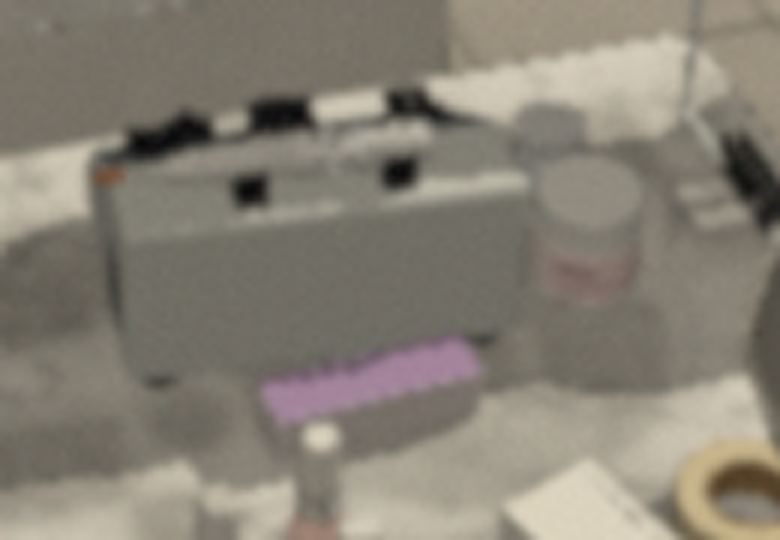

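The top crop shows the power rocker at (425,393), direction at (577,249), control at (497,175) and the dial at (517,317). The scene crop shows the back top edge from (120,240) to (528,184).

```bash
cat > h.py <<'E'
import numpy as np, cv2
from scipy.optimize import least_squares
from scipy.spatial.transform import Rotation as R
n=np.array([-np.sin(.6),0,np.cos(.6)]); up=np.array([np.cos(.6),0,np.sin(.6)])
PW=np.array([-29,58,68.4])/1e3; DR=np.array([-50.5,-54,53.7])/1e3; CT=np.array([-7.5,-54,83.1])/1e3; DI=np.array([-39,0,53])/1e3
def U(p,q): # unit->world
    c,s=np.cos(p[2]),np.sin(p[2]); return np.array([[c,-s,0],[s,c,0],[0,0,1]])@q+np.array([p[0],p[1],0])
def ray(K,E,uv):
    d=E[:3,:3]@np.linalg.solve(K,[*uv,1]); return E[:3,3],d/np.linalg.norm(d)
def onz(K,E,uv,z):
    o,d=ray(K,E,uv); return o+d*(z-o[2])/d[2]
def rigid(Q,W): # 2D fit
    Q,W=np.array(Q)[:,:2],np.array(W)[:,:2]; q,w=Q-Q.mean(0),W-W.mean(0)
    a=np.arctan2((q[:,0]*w[:,1]-q[:,1]*w[:,0]).sum(),(q*w).sum()); c,s=np.cos(a),np.sin(a)
    t=W.mean(0)-np.array([[c,-s],[s,c]])@Q.mean(0)
    p=np.array([*t,a]); return p,np.round([1e3*(w_-U(p,[*q_,0])[:2]) for q_,w_ in zip(Q,W)],1)
E
python3 - <<'E'
from h import *
t=np.load("pics/top0.npz"); s=np.load("pics/scene0.npz")
T=lambda x,y:(170+(x+.5)/5-.5,185+(y+.5)/5-.5); S=lambda x,y:(220+(x+.5)/6-.5,205+(y+.5)/6-.5)
Q=[PW-.0045*n,DR-.0045*n,CT-.0045*n,DI+.013*n]; px=[T(425,393),T(577,249),T(497,175),T(515,319)]
W=[onz(t['intrinsics'],t['extrinsics'],u,q[2]) for u,q in zip(px,Q)]
print(rigid(Q,W))
Q2=np.array([[.064,-.088,.09],[.064,.088,.09]]); px2=[S(120,240),S(528,184)]
W2=[onz(s['intrinsics'],s['extrinsics'],u,.09) for u in px2]
print(rigid(Q2,W2))
# two view height: power & control pivots not both visible; jar lid
p=rigid(Q,W)[0]
for nm,q in(("PW",PW),("DR",DR),("CT",CT),("DI",DI)): print(nm,U(p,q).round(4))
c,s_=np.cos(p[2]),np.sin(p[2]); print("normal",(U(p,n)-U(p,0*n)).round(3))
# lamp: rim centre rough rays at z=.306
print(onz(t['intrinsics'],t['extrinsics'],(220,192),.306).round(3), onz(s['intrinsics'],s['extrinsics'],(300,165),.306).round(3))
for u in((170,190),(270,190)): print("rim",onz(t['intrinsics'],t['extrinsics'],u,.306).round(3))
for u in((258,172),(343,165)): print("rimS",onz(s['intrinsics'],s['extrinsics'],u,.306).round(3))
E
```

```text
(array([0.548459  , 0.07327889, 1.46689291]), array([[-0.2, -1.2],
       [ 1. , -1.8],
       [ 1.6,  1.2],
       [-2.3,  1.7]]))
(array([0.55239443, 0.07302599, 1.48335696]), array([[-0.9,  0.1],
       [ 0.9, -0.1]]))
PW [0.4878 0.0505 0.0684]
DR [0.5969 0.0175 0.0537]
CT [0.6014 0.0602 0.0831]
DI [0.5444 0.0345 0.053 ]
normal [-0.059 -0.562  0.825]
[0.474 0.122 0.306] [0.506 0.151 0.306]
rim [0.44  0.209 0.306]
rim [0.517 0.04  0.306]
rimS [0.604 0.153 0.306]
rimS [0.415 0.178 0.306]
```

```bash
python3 - <<'E'
from h import *
t=np.load("pics/top0.npz"); s=np.load("pics/scene0.npz")
def tri(a,b):
    o1,d1=ray(t['intrinsics'],t['extrinsics'],a); o2,d2=ray(s['intrinsics'],s['extrinsics'],b)
    k=np.linalg.lstsq(np.c_[d1,-d2],o2-o1,rcond=None)[0]; p,q=o1+d1*k[0],o2+d2*k[1]; return ((p+q)/2).round(3),np.linalg.norm(p-q).round(3)
print("lamp cap",tri((217,100),(306,83))); print("elbow",tri((490,292),(277,38)))
print("base top z0",onz(t['intrinsics'],t['extrinsics'],(365,352),0).round(3),"scene",onz(s['intrinsics'],s['extrinsics'],(277,183),0).round(3))
print("tin",tri((495,350),(257,105)))
for u in((182,140),(185,188),(275,182),(265,140)): print("box z0",onz(s['intrinsics'],s['extrinsics'],u,0).round(3))
for u in((240,125),(345,165),(345,205),(245,370),(400,190),(270,372),(323,222)): print("table/top z0",u,onz(t['intrinsics'],t['extrinsics'],u,0).round(3))
E
python3 - <<'E'
import cv2
a=cv2.imread("pics/scene0.png")[20:220,210:380]
cv2.imwrite("pics/c3.png",cv2.resize(a,None,fx=3,fy=3,interpolation=cv2.INTER_CUBIC))
E
```

```text
lamp cap (array([0.503, 0.138, 0.492]), np.float64(0.009))
elbow (array([ 0.394, -0.313,  0.442]), np.float64(0.032))
base top z0 [ 0.421 -0.236  0.   ] scene [ 0.422 -0.238  0.   ]
tin (array([ 0.435, -0.413,  0.205]), np.float64(0.009))
box z0 [ 0.679 -0.637  0.   ]
box z0 [ 0.721 -0.296  0.   ]
box z0 [ 0.426 -0.245  0.   ]
box z0 [ 0.368 -0.544  0.   ]
table/top z0 (240, 125) [0.954 0.301 0.   ]
table/top z0 (345, 165) [ 0.927 -0.05   0.   ]
table/top z0 (345, 205) [ 0.785 -0.09   0.   ]
table/top z0 (245, 370) [ 0.283 -0.016  0.   ]
table/top z0 (400, 190) [ 0.9   -0.216  0.   ]
table/top z0 (270, 372) [ 0.3   -0.065  0.   ]
table/top z0 (323, 222) [ 0.707 -0.052  0.   ]
```

View pics/c3.png

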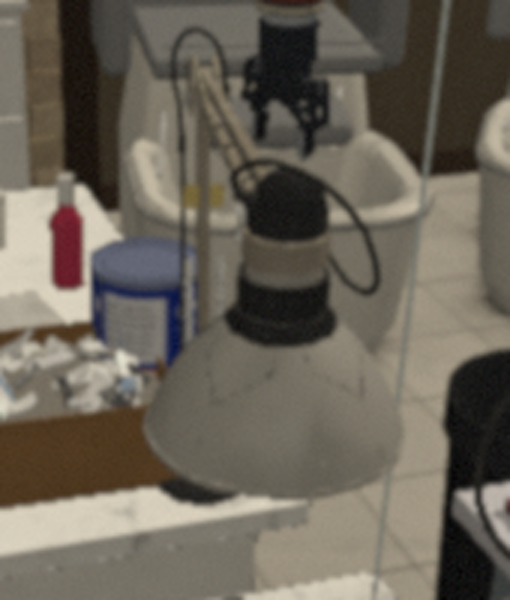

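The crop shows the lamp's post rising at scene x≈278 to an elbow at (277,43), and an arm running from there to the cap at (306,83). I'll measure that arm and the robot's links as obstacles.

Run:
```python
from h import *
t=np.load("pics/top0.npz"); s=np.load("pics/scene0.npz")
Kt,Et,Ks,Es=t['intrinsics'],t['extrinsics'],s['intrinsics'],s['extrinsics']
def cut(a,u,v): # ray of top px a with plane through scene px line u-v
    o,d=ray(Kt,Et,a); c,d1=ray(Ks,Es,u); _,d2=ray(Ks,Es,v); m=np.cross(d1,d2); return (o+d*((c-o)@m)/(d@m)).round(3)
for a in((250,143),(300,172),(350,203),(400,232),(450,260),(490,285)): print("arm",a,cut(a,(277,43),(298,80)))
for a in((380,343),(410,328),(440,312),(470,302),(500,291)): print("post",a,cut(a,(278,130),(277,45)))
def pj(K,E,P): q=np.linalg.inv(E)@np.append(P,1); return (K@q[:3]/q[2])[:2].round(0)
for P in((0,0,0),(0,0,.3),(0,0,.5),(.191,-.621,.304),(.191,-.621,.5),(.33,.01,0),(.33,.01,.7)): print(P,pj(Ks,Es,P),pj(Kt,Et,P))
```

```text
arm (250, 143) [0.478 0.066 0.454]
arm (300, 172) [ 0.46  -0.024  0.448]
arm (350, 203) [ 0.441 -0.107  0.439]
arm (400, 232) [ 0.425 -0.184  0.434]
arm (450, 260) [ 0.411 -0.254  0.43 ]
arm (490, 285) [ 0.399 -0.308  0.425]
post (380, 343) [ 0.416 -0.248  0.086]
post (410, 328) [ 0.412 -0.272  0.201]
post (440, 312) [ 0.409 -0.29   0.295]
post (470, 302) [ 0.405 -0.309  0.359]
post (500, 291) [ 0.402 -0.325  0.415]
(0, 0, 0) [427. 201.] [169. 523.]
(0, 0, 0.3) [450. 114.] [135. 521.]
(0, 0, 0.5) [470.  40.] [ 86. 517.]
(0.191, -0.621, 0.304) [304.  53.] [732. 612.]
(0.191, -0.621, 0.5) [308.  -3.] [985. 654.]
(0.33, 0.01, 0) [333. 222.] [243. 344.]
(0.33, 0.01, 0.7) [365. -45.] [246.  73.]
```

Request:
carry_out(increments="0 0 -0.03 0 0 0 1;0 0 -0.03 0 0 0 1;0 0 -0.03 0 0 0 1;0 0 -0.03 0 0 0 1;0 0 -0.03 0 0 0 1;0 0 -0.03 0 0 0 1", newtons=20)

```text
time: 0.85
tcp_pos: [0.1906, -0.6213, 0.4844]
tcp_rot: [-3.106, -0.466, 0.0]
contact_force: [0.9, 0.2, 0.8]
gripper_width: 0.001
grasp_force: 0.0
```

Run:
```python
from station import readout
import json,numpy as np
s=readout.sense(); print({k:np.round(s[k],4).tolist() for k in s})
```

```text
{'time': 0.85, 'joint_positions': [1.1665, 0.3142, 0.0543, 1.1295, -0.0169, 1.6993, -0.057], 'qd': [-0.0095, 0.0552, 0.0239, -0.5491, -0.0132, 0.4955, 0.0042], 'effort': [0.0768, -66.1005, 1.3067, -38.9439, 0.0378, -0.9318, -0.0113], 'tcp_pos': [0.1906, -0.6213, 0.4844], 'tcp_rot': [-3.106, -0.4658, 0.0004], 'contact_force': [0.8834, 0.2169, 0.797], 'moment': [-0.01, -0.0568, -0.0147], 'grasp_force': 0.0, 'gripper_width': 0.0011}
```

Request:
carry_out(increments="0.01 -0.015 -0.035 0 0 0 1;0.02 -0.03 -0.035 0 0 0 1;0.025 -0.035 -0.03 0 0 0 1;0.025 -0.035 0 0 0 0 1;0.025 -0.035 0 0 0 0 1;0.025 -0.035 0 0 0 0 1;0.025 -0.035 0 0 0 0 1;0.025 -0.035 0 0 0 0 1;0.025 -0.035 0 0 0 0 1;0.025 -0.035 0 0 0 0 1")

```text
time: 2.1
tcp_pos: [0.3154, -0.2417, 0.5837]
tcp_rot: [-3.107, -0.466, 0.0]
contact_force: [0.8, -0.4, -0.0]
gripper_width: -0.001
grasp_force: 0.0
```

```bash
cat > st.py <<'E'
from station import readout
from h import *
def st():
    s=readout.sense(); print("t",s["time"],"q",np.round(s["joint_positions"],3).tolist(),"p",np.round(s["tcp_pos"],4).tolist(),"F",np.round(s["contact_force"],1).tolist()); Rm=R.from_rotvec(s["tcp_rot"]); print(Rm.as_matrix().round(3).tolist()); return np.array(s["tcp_pos"]),Rm
E
python3 -c "
from st import *
st()"
```

```text
t 2.1 q [0.848, -0.169, -0.244, 1.44, -0.042, 1.866, -0.678] p [0.3154, -0.2417, 0.5837] F [0.8, -0.4, -0.0]
[[0.956, 0.293, -0.0], [0.293, -0.956, 0.0], [-0.0, -0.0, -1.0]]
```

Request:
carry_out(increments="0.015 -0.032 0 0 0 0 1;0.015 -0.032 0.01 0 0 0 1;0.015 -0.032 0.02 0 0 0 1;0.015 -0.032 0.02 0 0 0 1;0 0 0.02 0 0 0 1;0 0 0 0 0 0 1")

```text
time: 2.85
tcp_pos: [0.3346, -0.103, 0.5129]
tcp_rot: [-3.106, -0.466, 0.003]
contact_force: [-0.1, 0.4, 0.5]
gripper_width: 0.001
grasp_force: 0.0
```

```bash
cat > kin.py <<'E'
from h import *
import itertools
D=[([1.174,.3335,.04,1.4655,-.013,1.343,-.059],[.191,-.621,.3035],[-3.105,-.466,.001]),
([1.1665,.3142,.0543,1.1295,-.0169,1.6993,-.057],[.1906,-.6213,.4844],[-3.106,-.4658,.0004]),
([.848,-.169,-.244,1.44,-.042,1.866,-.678],[.3154,-.2417,.5837],[-3.107,-.466,0])]
rz=lambda a:R.from_euler('z',a); ry=lambda a:R.from_euler('y',a)
def fk(q,P,sg):
    A=rz(sg[0]*q[0])*ry(q[1]); B=A*rz(sg[1]*q[2])*ry(q[3]); C=B*rz(sg[2]*q[4])*ry(q[5]); T=C*rz(sg[3]*q[6]+P[5])
    e=np.array([0,P[6],P[0]])+rz(sg[0]*q[0]).apply([P[1],P[7],0])
    el=e+A.apply([0,0,P[2]]); w=el+B.apply([0,0,P[3]]); return el,w,w+C.apply([0,0,P[4]]),T
def res(P,sg,D):
    o=[]
    for q,p,r in D:
        _,_,t,T=fk(q,P,sg); o+=[*(t-p),*(.3*(T.inv()*R.from_rotvec(r)).as_rotvec())]
    return np.array(o+[.01*(P[4]-.2),.03*P[1],.01*P[6],.01*P[7]])
def fit(D):
    best=None
    for sg in itertools.product([1,-1],repeat=4):
      for o in(0,np.pi/2,-np.pi/2,np.pi):
        f=least_squares(lambda P:res(P,sg,D),[.17,0,.5,.5,.2,o,0,0])
        if best is None or f.cost<best[0].cost: best=(f,sg)
    return best
if __name__=="__main__":
    from station import readout
    s=readout.sense(); D.append((s["joint_positions"],s["tcp_pos"],s["tcp_rot"]))
    f,sg=fit(D); print(f.cost,f.x.round(4).tolist(),sg,np.abs(f.fun).max()); np.savez("kin.npz",P=f.x,sg=sg)
    print([x.round(3).tolist() for x in fk(D[-1][0],f.x,sg)[:3]],np.round(s["joint_positions"],3).tolist(), s["tcp_pos"],s["contact_force"])
E
python3 kin.py
```

```text
2.2607681718642627e-06 [0.1685, -0.0009, 0.4674, 0.5066, 0.1922, 1.5706, -0.0011, -0.0435] (-1, -1, -1, -1) 0.0012851060793225288
[[-0.134, 0.068, 0.613], [0.334, -0.103, 0.704], [0.334, -0.103, 0.512]] [0.767, -0.312, -0.413, 1.677, -0.125, 1.752, -0.924] [ 0.334556   -0.10300743  0.51294313] [-0.11445726  0.43894461  0.49213478]
```

Request:
carry_out(increments="0 0 0.03 0 0 0 1;0 0 0.035 0 0 0 1;0 0 0.035 0 0 0 1;0 0 0.035 0 0 0 1;0 0 0.035 0 0 0 1;0 0 0.035 0 0 0 1;0 0 0.035 0 0 0 1;0 0 0.02 0 0 0 1;0 0 0 0 0 0 1")

```text
time: 3.98
tcp_pos: [0.3347, -0.1034, 0.2535]
tcp_rot: [-3.105, -0.465, 0.003]
contact_force: [0.1, 0.5, 0.1]
gripper_width: -0.001
grasp_force: 0.0
```

```bash
cat >> st.py <<'E'
from kin import fk
k=np.load("kin.npz")
def arm():
    s=readout.sense(); print("elbow,wrist,tcp",[x.round(3).tolist() for x in fk(s["joint_positions"],k["P"],k["sg"])[:3]])
E
python3 -c "
from st import *
st();arm()"
```

```text
t 3.975 q [0.743, -0.257, -0.478, 2.162, -0.126, 1.214, -0.951] p [0.3347, -0.1034, 0.2535] F [0.1, 0.5, 0.1]
[[0.956, 0.293, -0.002], [0.293, -0.956, 0.001], [-0.001, -0.002, -1.0]]
elbow,wrist,tcp [[-0.118, 0.048, 0.621], [0.332, -0.103, 0.442], [0.332, -0.102, 0.25]]
```

Request:
carry_out(increments="0.0115 0.0055 0.026 0 0 0 1;0.0115 0.0055 0.026 0 0 0 1;0.0115 0.0055 0.026 0 0 0 1;0.0115 0.0055 0.026 0 0 0 1;0.019 0.0127 0.007 0 0 0 1;0.019 0.0127 0.007 0 0 0 1;0.019 0.0127 0.007 0 0 0 1;0 0 0 0 0 0 1")

```text
time: 4.97
tcp_pos: [0.453, -0.1314, 0.1297]
tcp_rot: [-3.107, -0.464, -0.002]
contact_force: [-0.0, 0.5, -0.1]
gripper_width: -0.001
grasp_force: 0.0
```

Run:
```python
from st import *
p,Rm=st();arm()
psi=1.475; ex=np.array([np.cos(psi),np.sin(psi),0]); ey=np.array([-np.sin(psi),np.cos(psi),0]); nn=-np.sin(.6)*ex+np.array([0,0,np.cos(.6)])
Rt=R.from_matrix(np.c_[-ey,np.cross(-nn,-ey),-nn]); print("rel",(Rm.inv()*Rt).as_rotvec().round(3)); 
w=p-.19*Rm.as_matrix()[:,2]; print("tcp at fixed wrist",(w+.19*-nn).round(3),"tip",(w+.263*-nn).round(3), "dp tool", Rm.inv().apply(w-.19*nn-p).round(3))
```

```text
t 4.975 q [0.695, 0.19, -0.544, 2.058, 0.122, 0.923, -1.189] p [0.453, -0.1314, 0.1297] F [-0.0, 0.5, -0.1]
[[0.956, 0.292, 0.001], [0.292, -0.956, 0.001], [0.001, -0.0, -1.0]]
elbow,wrist,tcp [[0.039, -0.091, 0.627], [0.442, -0.125, 0.322], [0.442, -0.125, 0.13]]
rel [0.592 0.117 0.381]
tcp at fixed wrist [ 0.463 -0.025  0.163] tip [0.467 0.016 0.103] dp tool [ 0.041 -0.099 -0.033]
```

Request:
carry_out(increments="0.0037 -0.0188 0 0.0987 0.0195 0.0635 1;0.0037 -0.0188 0 0.0987 0.0195 0.0635 1;0.0037 -0.0188 0 0.0987 0.0195 0.0635 1;0.0037 -0.0188 0 0.0987 0.0195 0.0635 1;0.0037 -0.0188 0 0.0987 0.0195 0.0635 1;0.0037 -0.0188 0 0.0987 0.0195 0.0635 1;0 0 0 0 0 0 1;0 0 0 0 0 0 1")

```text
time: 5.98
tcp_pos: [0.4575, -0.0222, 0.1571]
tcp_rot: [-2.542, 0.119, -0.037]
contact_force: [-0.1, -0.9, -2.1]
gripper_width: -0.001
grasp_force: 0.0
```

Run:
```python
from st import *
from station import eyes
p,Rm=st();arm()
d=eyes.get_image("wrist"); np.savez("pics/w0.npz",img=d["img"],K=d["intrinsics"],M=d["mount"],p=p,R=Rm.as_matrix())
cv2.imwrite("pics/w0.png",d["img"][:,:,::-1]); print(d["mount"].round(3).tolist())
d=eyes.get_image("top"); np.savez("pics/top1.npz",**d)
```

```text
t 5.975 q [0.856, 0.253, -0.605, 2.054, -0.52, 1.048, -1.103] p [0.4575, -0.0222, 0.1571] F [-0.1, -0.9, -2.1]
[[0.996, -0.077, 0.053], [-0.094, -0.823, 0.56], [0.0, -0.562, -0.827]]
elbow,wrist,tcp [[0.043, -0.117, 0.621], [0.431, -0.175, 0.301], [0.442, -0.068, 0.142]]
[[-0.001, -0.955, -0.296, 0.074], [1.0, -0.001, -0.001, 0.001], [0.001, -0.296, 0.955, -0.07], [0.0, 0.0, 0.0, 1.0]]
```

View pics/w0.png

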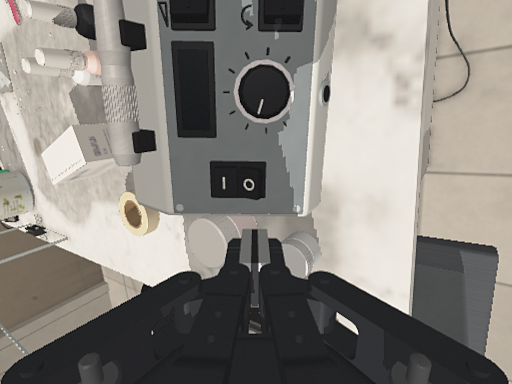

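The wrist view shows the power rocker's frame centred at (238.5,180), with "I" on the upper half and "O" on the lower. The dial is at (264,92), its line pointing to (262,112). The shut tips are at (254,232), above the jars.

```bash
cat > loc.py <<'E'
from h import *
t=np.load("pics/top0.npz")
def wext(f):
    w=np.load(f); E=np.eye(4); E[:3,:3]=w["R"]; E[:3,3]=w["p"]; return w["K"],E@w["M"]
def tri(c1,a,c2,b):
    o1,d1=ray(*c1,a); o2,d2=ray(*c2,b); k=np.linalg.lstsq(np.c_[d1,-d2],o2-o1,rcond=None)[0]; p,q=o1+d1*k[0],o2+d2*k[1]; return ((p+q)/2).round(4),round(1e3*np.linalg.norm(p-q),1)
E
python3 - <<'E'
from loc import *
T=lambda x,y:(170+(x+.5)/5-.5,185+(y+.5)/5-.5)
ct=(t["intrinsics"],t["extrinsics"]); cw=wext("pics/w0.npz")
g=cv2.cvtColor(np.load("pics/w0.npz")["img"],cv2.COLOR_RGB2GRAY)
m=(g<60).astype(np.uint8); nl,l,s,c=cv2.connectedComponentsWithStats(m)
for i in range(1,nl):
    if s[i,4]>300 and s[i,1]<205: print(s[i],c[i].round(1))
PWc=(238.5,180)
print("power frame tri",tri(ct,T(425,393),cw,PWc)); print("dial tri",tri(ct,T(515,319),cw,(264,92)))
Q=[PW-.0045*n,DI+.014*n]; W=[onz(*cw,u,q[2]) for u,q in zip([PWc,(264,92)],Q)]
print(np.round(W,4),rigid(Q,W))
E
```

```text
[ 169    0   47   31 1380] [192.3  14.9]
[ 258    0   46   32 1437] [280.1  15.3]
[ 74   4  22  36 573] [85.  20.6]
[119  19  27  32 661] [132.2  34.7]
[ 171   41   46   97 3924] [194.2  88.3]
[ 238   65   52   54 2101] [263.8  90.9]
[132 130  24  23 461] [143.6 140.9]
[ 210  161   56   39 1880] [237.1 178.8]
power frame tri (array([0.4875, 0.0513, 0.0641]), np.float64(1.4))
dial tri (array([0.543 , 0.029 , 0.0595]), np.float64(1.8))
[[0.4874 0.0502 0.0647]
 [0.5419 0.025  0.0646]] (array([0.54694927, 0.07138523, 1.47737582]), array([[ 0.6, -0.3],
       [-0.6,  0.3]]))
```

```bash
cat > tgt.py <<'E'
from st import *
UP=np.array([.547,.0715,1.477]); TIP=.073
def go(pt,off_u,off_y,h):
    p,Rm=st()
    q=U(UP,pt+off_u*up+off_y*np.array([0,1,0])+h*n)
    tip=p+TIP*Rm.as_matrix()[:,2]; print("tip",tip.round(4),"target",q.round(4),"dp tool mm",(1e3*Rm.inv().apply(q-tip)).round(1))
    zt=-(U(UP,n)-U(UP,0*n)); print("tool z in target",Rm.inv().apply(zt).round(3))
E
python3 - <<'E'
from tgt import *
from loc import wext
go(PW,-.017,0,.02)
w=np.load("pics/w0.npz"); Mi=np.linalg.inv(w["M"]); print(w["K"].round(1).tolist())
for z in(.05,.06,.073,.086):
    q=Mi@[0,0,z,1]; print(z,(w["K"]@q[:3]/q[2])[:2].round(1), "mm/px",(1e3*q[2]/w["K"][0,0]).round(2))
E
```

```text
t 6.075 q [0.856, 0.253, -0.605, 2.054, -0.521, 1.048, -1.103] p [0.4576, -0.0218, 0.157] F [0.3, 1.1, 0.2]
[[0.996, -0.077, 0.053], [-0.094, -0.823, 0.561], [0.0, -0.563, -0.826]]
tip [0.4614 0.0191 0.0967] target [0.4842 0.0228 0.0753] dp tool mm [22.3  7.2 21. ]
tool z in target [-0.    -0.002  1.   ]
[[284.6, 0.0, 254.2], [0.0, 284.6, 189.9], [0.0, 0.0, 1.0]]
0.05 [252.4 263.8] mm/px 0.48
0.06 [252.5 253.1] mm/px 0.51
0.073 [252.7 241.3] mm/px 0.56
0.086 [252.8 231.1] mm/px 0.6
```

Request:
carry_out(increments="0.0075 0.0024 0 0 0 0 1;0.0075 0.0024 0 0 0 0 1;0.0073 0.0024 0.006 0 0 0 1;0 0 0.008 0 0 0 1;0 0 0.007 0 0 0 1;0 0 0 0 0 0 1;0 0 0 0 0 0 1")

```text
time: 6.95
tcp_pos: [0.4802, -0.0178, 0.1355]
tcp_rot: [-2.539, 0.121, -0.036]
contact_force: [0.3, -0.6, 0.3]
gripper_width: -0.001
grasp_force: 0.0
```

Run:
```python
from tgt import *
from station import eyes
go(PW,-.017,0,.0085)
p,Rm=st()
d=eyes.get_image("wrist"); np.savez("pics/w1.npz",img=d["img"],K=d["intrinsics"],M=d["mount"],p=p,R=Rm.as_matrix())
cv2.imwrite("pics/w1.png",cv2.resize(d["img"][120:300,150:370,::-1],None,fx=3,fy=3,interpolation=cv2.INTER_CUBIC))
```

```text
t 6.95 q [0.818, 0.329, -0.602, 2.023, -0.495, 0.994, -1.128] p [0.4802, -0.0178, 0.1355] F [0.3, -0.6, 0.3]
[[0.996, -0.079, 0.053], [-0.095, -0.822, 0.562], [-0.001, -0.565, -0.825]]
tip [0.484  0.0233 0.0752] target [0.4848 0.0293 0.0658] dp tool mm [ 0.2  0.3 11.2]
tool z in target [ 0. -0.  1.]
t 6.95 q [0.818, 0.329, -0.602, 2.023, -0.495, 0.994, -1.128] p [0.4802, -0.0178, 0.1355] F [0.3, -0.6, 0.3]
[[0.996, -0.079, 0.053], [-0.095, -0.822, 0.562], [-0.001, -0.565, -0.825]]
```

View pics/w1.png

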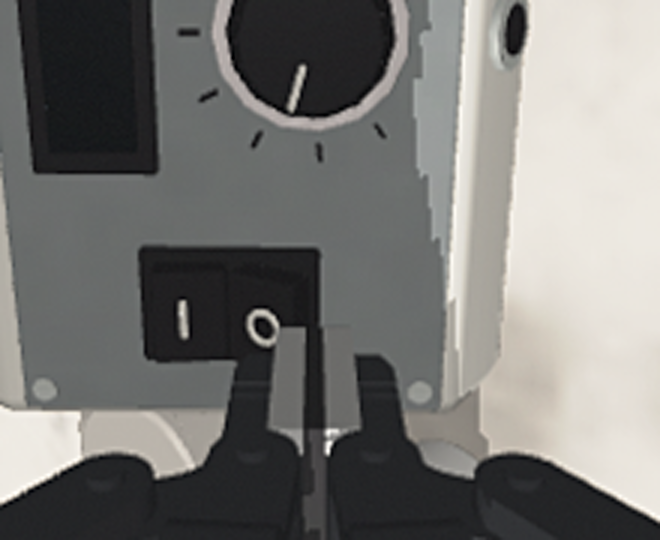

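The wrist view shows the tips just below the O half, on its column line and clear of the dial. The direction and geometry agree with the plan, so I'll descend slowly.

Request:
carry_out(increments="0 0 0.004 0 0 0 1;0 0 0.004 0 0 0 1;0 0 0.002 0 0 0 1;0 0 0.002 0 0 0 1;0 0 0 0 0 0 1")

```text
time: 7.62
tcp_pos: [0.4809, -0.0109, 0.1254]
tcp_rot: [-2.539, 0.121, -0.036]
contact_force: [0.1, -0.3, 0.3]
gripper_width: -0.001
grasp_force: 0.0
```

Request:
carry_out(increments="0 0 0.0015 0 0 0 1;0 0 0.0015 0 0 0 1;0 0 0 0 0 0 1")

```text
time: 8.0
tcp_pos: [0.4811, -0.0095, 0.123]
tcp_rot: [-2.539, 0.121, -0.037]
contact_force: [-0.7, -1.7, -0.3]
gripper_width: -0.001
grasp_force: 0.7
```

Request:
carry_out(increments="0 0 0.001 0 0 0 1;0 0 0 0 0 0 1")

```text
time: 8.25
tcp_pos: [0.4811, -0.0085, 0.1222]
tcp_rot: [-2.539, 0.121, -0.036]
contact_force: [0.5, -0.7, 0.8]
gripper_width: 0.001
grasp_force: 0.2
```

Request:
carry_out(increments="0 0 0.001 0 0 0 1;0 0 0 0 0 0 1")

```text
time: 8.5
tcp_pos: [0.481, -0.0079, 0.1213]
tcp_rot: [-2.539, 0.12, -0.036]
contact_force: [0.2, 0.2, 0.3]
gripper_width: 0.002
grasp_force: 0.0
```

Run:
```python
from tgt import *
from station import eyes
go(PW,-.017,0,.0015)
d=eyes.get_image("wrist"); cv2.imwrite("pics/w2.png",cv2.resize(d["img"][140:300,180:330,::-1],None,fx=3.7,fy=3.7,interpolation=cv2.INTER_CUBIC))
```

```text
t 8.5 q [0.802, 0.351, -0.606, 2.037, -0.495, 0.954, -1.131] p [0.481, -0.0079, 0.1213] F [0.2, 0.2, 0.3]
[[0.996, -0.078, 0.052], [-0.094, -0.822, 0.562], [-0.001, -0.565, -0.825]]
tip [0.4849 0.0331 0.0611] target [0.4851 0.0332 0.06  ] dp tool mm [0.3 0.4 1. ]
tool z in target [0. 0. 1.]
```

View pics/w2.png

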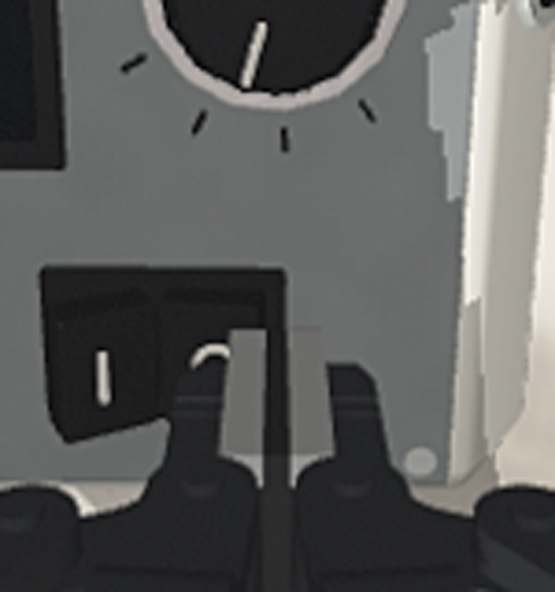

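The "I" half now stands raised, since its outline reaches past the frame at (65,440), so the power rocker looks flipped. I'll press 1 mm further to be sure, then back off.

Request:
carry_out(increments="0 0 0.001 0 0 0 1;0 0 0 0 0 0 1")

```text
time: 8.8
tcp_pos: [0.4812, -0.0076, 0.1205]
tcp_rot: [-2.539, 0.121, -0.036]
contact_force: [-0.1, 0.1, 0.6]
gripper_width: -0.001
grasp_force: 0.0
```

Request:
carry_out(increments="0 0 -0.003 0 0 0 1;0 0 -0.01 0 0 0 1;0 0 -0.015 0 0 0 1;0 0 -0.01 0 0 0 1;0 0 0 0 0 0 1;0 0 0 0 0 0 1")

```text
time: 9.55
tcp_pos: [0.4791, -0.029, 0.1518]
tcp_rot: [-2.539, 0.121, -0.036]
contact_force: [-0.2, 0.2, -0.4]
gripper_width: 0.001
grasp_force: 0.0
```

```bash
cat > snap.py <<'E'
import sys
from tgt import *
from station import eyes
def snap(name):
    p,Rm=st(); d=eyes.get_image("wrist"); np.savez(f"pics/{name}.npz",img=d["img"],K=d["intrinsics"],M=d["mount"],p=p,R=Rm.as_matrix()); cv2.imwrite(f"pics/{name}.png",d["img"][:,:,::-1]); return d["img"]
def blobs(im):
    g=cv2.cvtColor(im,cv2.COLOR_RGB2GRAY); nl,l,s,c=cv2.connectedComponentsWithStats((g<60).astype(np.uint8))
    for i in range(1,nl):
        if s[i,4]>300 and s[i,1]<205: print(s[i].tolist(),c[i].round(1).tolist())
E
python3 - <<'E'
from snap import *
im=snap("w3"); blobs(im)
go(DR,0,.016,.04)
E
```

```text
t 9.55 q [0.836, 0.306, -0.596, 2.006, -0.494, 1.04, -1.125] p [0.4791, -0.029, 0.1518] F [-0.2, 0.2, -0.4]
[[0.995, -0.079, 0.053], [-0.095, -0.822, 0.562], [-0.001, -0.565, -0.825]]
[157, 0, 49, 70, 3114] [181.8, 34.1]
[247, 0, 46, 71, 3163] [268.8, 34.6]
[71, 27, 17, 34, 386] [79.7, 42.5]
[112, 61, 27, 26, 586] [124.8, 73.9]
[163, 80, 45, 91, 3577] [185.7, 124.3]
[229, 103, 50, 50, 1908] [253.2, 127.1]
[126, 161, 23, 25, 452] [137.0, 173.4]
[202, 193, 54, 38, 1735] [227.9, 209.7]
t 9.6 q [0.836, 0.306, -0.597, 2.006, -0.494, 1.04, -1.125] p [0.479, -0.0288, 0.1517] F [-0.0, 0.2, -0.3]
[[0.996, -0.079, 0.052], [-0.094, -0.822, 0.562], [-0.001, -0.565, -0.825]]
tip [0.4828 0.0123 0.0915] target [ 0.578  -0.0048  0.0867] dp tool mm [96.3  9.2 -0.7]
tool z in target [0.001 0.    1.   ]
```

```bash
cat > plan.py <<'E'
from tgt import *
import kin
from station import readout
D=kin.D+[([.743,-.257,-.478,2.162,-.126,1.214,-.951],[.3347,-.1034,.2535],[-3.105,-.465,.003]),
([.695,.19,-.544,2.058,.122,.923,-1.189],[.453,-.1314,.1297],[-3.107,-.464,-.002]),
([.856,.253,-.605,2.054,-.52,1.048,-1.103],[.4575,-.0222,.1571],[-2.542,.119,-.037]),
([.802,.351,-.606,2.037,-.495,.954,-1.131],[.481,-.0079,.1213],[-2.539,.121,-.036])]
# allow elbow offset (x) and wrist offset
sg=(-1,-1,-1,-1)
def fk(q,P,sg=sg):
    A=kin.rz(-q[0])*kin.ry(q[1]); E=A*kin.rz(-q[2]); B=E*kin.ry(q[3]); F=B*kin.rz(-q[4]); C=F*kin.ry(q[5]); T=C*kin.rz(-q[6]+np.pi/2)
    s=np.array([P[8],P[6],P[0]])+kin.rz(-q[0]).apply([P[1],P[7],0])
    el=s+A.apply([0,0,P[2]])+E.apply([P[5],P[11],0]); w=el+B.apply([P[9],P[10],P[3]]); return el,w,w+C.apply([P[12],P[13],P[4]]),T
def resid(P): return np.concatenate([fk(q,P)[2]-p for q,p,_ in D]+[1e-3*(P-P0)])
P0=np.array([.17,0,.467,.507,.19,0,0,0,0,0,0,0,0,0.])
f=least_squares(resid,P0); PP=f.x
if __name__=="__main__":
    print(PP.round(3),np.abs(f.fun[:-14]).max())
    for q,p,r in D[-2:]: print("rot err",(fk(q,PP)[3].inv()*R.from_rotvec(r)).as_rotvec().round(3))
    L0,L1=np.array([.40,-.32,.422]),np.array([.478,.066,.454])
    def segd(a,b,c,d):
        s=np.linspace(0,1,100); X=a+(b-a)*s[:,None]; Y=c+(d-c)*s[:,None]; return np.linalg.norm(X[:,None]-Y[None],axis=2).min()
    q0=np.array(readout.sense()["joint_positions"]); el,w,_,_=fk(q0,PP); print("now",el.round(3),w.round(3),segd(el,w,L0,L1).round(3))
    el,w,_,_=fk(D[4][0],PP); print("entry",segd(el,w,L0,L1).round(3))
    Rn=R.from_rotvec(readout.sense()["tcp_rot"])
    for ax in(0,10,15,20,25):
      for lx in(0,10):
        Rt=Rn*R.from_rotvec([np.radians(lx),0,0])*R.from_rotvec([0,np.radians(ax),0]); tip=U(UP,DR+.014*np.array([0,1,0])+.002*n); tcp=tip-.073*Rt.as_matrix()[:,2]
        g=least_squares(lambda q:np.concatenate([fk(q,PP)[2]-tcp,.3*(fk(q,PP)[3].inv()*Rt).as_rotvec(),.003*(q-q0)]),q0)
        el,w,_,_=fk(g.x,PP); print(ax,lx,"q",g.x.round(2),"w",w.round(3),"gap",segd(el,w,L0,L1).round(3))
E
python3 plan.py
```

```text
[ 0.251  0.004  0.483  0.503  0.29   0.     0.001 -0.019 -0.002  0.
 -0.011 -0.011  0.002 -0.001] 0.00035505235348243236
rot err [ 0. -0.  0.]
rot err [-0.    -0.    -0.001]
now [ 0.081 -0.133  0.709] [ 0.466 -0.192  0.391] 0.007
entry 0.005
0 0 q [ 0.69  0.52 -0.54  1.81 -0.41  0.99 -1.23] w [ 0.565 -0.188  0.355] gap 0.024
0 10 q [ 0.79  0.61 -0.58  1.79 -0.52  1.04 -1.08] w [ 0.561 -0.237  0.315] gap 0.006
10 0 q [ 0.78  0.43 -0.6   1.96 -0.54  0.79 -1.11] w [ 0.503 -0.179  0.351] gap 0.012
10 10 q [ 0.89  0.54 -0.64  1.94 -0.66  0.86 -0.95] w [ 0.498 -0.227  0.311] gap 0.029
15 0 q [ 0.83  0.4  -0.65  2.03 -0.63  0.69 -1.03] w [ 0.472 -0.173  0.345] gap 0.034
15 10 q [ 0.95  0.51 -0.69  2.01 -0.74  0.76 -0.87] w [ 0.468 -0.22   0.306] gap 0.051
20 0 q [ 0.9   0.37 -0.71  2.1  -0.74  0.59 -0.92] w [ 0.443 -0.165  0.338] gap 0.059
20 10 q [ 1.01  0.49 -0.75  2.08 -0.85  0.67 -0.77] w [ 0.438 -0.211  0.299] gap 0.074
25 0 q [ 0.99  0.36 -0.8   2.17 -0.87  0.48 -0.79] w [ 0.414 -0.155  0.328] gap 0.085
25 10 q [ 1.1   0.49 -0.83  2.15 -0.97  0.57 -0.64] w [ 0.41  -0.2    0.291] gap 0.1
```

```bash
python3 -c "
from station import readout
import numpy as np
s=readout.sense();print(np.round(s['effort'],2),np.round(s['moment'],2))"
```

```text
[  0.21 -47.22  -6.43 -31.28  -2.66   1.49   0.  ] [-0.55  0.03  0.03]
```

Request:
carry_out(increments="0.012 0.001 0 0 0 0 1;0.012 0.001 0 0 0 0 1;0.012 0.001 0 0 0 0 1;0.012 0.001 0 0 0 0 1;0 0 0 0 0 0 1")

```text
time: 10.22
tcp_pos: [0.5276, -0.0368, 0.1495]
tcp_rot: [-2.539, 0.12, -0.037]
contact_force: [-0.8, 1.1, 0.1]
gripper_width: -0.004
grasp_force: 0.0
```

```bash
python3 -c "
from station import readout
import numpy as np
s=readout.sense();print(np.round(s['effort'],2),np.round(s['moment'],2))"
```

```text
[ -0.2  -53.79  -8.48 -32.39  -2.65   1.17  -0.15] [-0.6   0.07 -0.01]
```

Request:
carry_out(increments="0.012 0.0015 0 0 0 0 1;0.012 0.0015 0 0 0 0 1;0.012 0.001 0 0 0 0 1;0.012 0.001 0 0 0 0 1;0 0 0 0 0 0 1;0 0 0 0 0 0 1")

```text
time: 10.98
tcp_pos: [0.5738, -0.0453, 0.1466]
tcp_rot: [-2.539, 0.121, -0.035]
contact_force: [-0.2, -0.4, -0.1]
gripper_width: 0.003
grasp_force: 0.0
```

Run:
```python
from snap import *
im=snap("w4"); blobs(im); go(DR,0,.016,.02)
s=readout.sense(); print(np.round(s['effort'],2))
```

```text
t 10.975 q [0.733, 0.481, -0.558, 1.784, -0.401, 1.058, -1.228] p [0.5738, -0.0453, 0.1466] F [-0.2, -0.4, -0.1]
[[0.996, -0.079, 0.052], [-0.094, -0.822, 0.562], [-0.001, -0.565, -0.825]]
[388, 0, 57, 98, 400] [410.8, 30.6]
[79, 117, 40, 29, 657] [96.4, 128.6]
[152, 162, 48, 54, 2107] [178.6, 188.6]
[235, 162, 39, 55, 2037] [254.0, 188.4]
[120, 201, 22, 29, 445] [130.3, 215.8]
t 11.025 q [0.734, 0.481, -0.558, 1.784, -0.401, 1.058, -1.228] p [0.5737, -0.0454, 0.1467] F [0.1, -0.3, 0.3]
[[0.996, -0.079, 0.052], [-0.094, -0.822, 0.562], [-0.001, -0.565, -0.825]]
tip [ 0.5775 -0.0043  0.0864] target [0.579  0.0064 0.0702] dp tool mm [ 0.5  0.2 19.5]
tool z in target [ 0.001 -0.     1.   ]
[ -0.13 -61.27 -10.25 -32.39  -2.81   1.15  -0.  ]
```

View pics/w4.png

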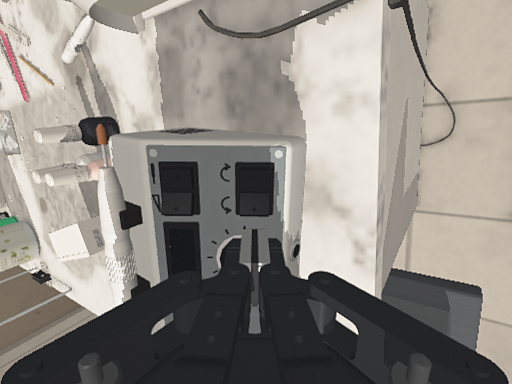

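The direction rocker's frame is centred at (254,189), with two arrows beside it. Control is at (178,189), and the tips are at about (254,232).

Run:
```python
from snap import *
from loc import wext
cw=wext("pics/w4.npz")
for nm,uv,P in(("DR",(254,189),DR),("CT",(175.5,189),CT)):
    q=P-.0055*n; print(nm,onz(*cw,uv,q[2]).round(4),U(UP,q).round(4))
```

```text
DR [0.5966 0.0186 0.0492] [0.5963 0.0193 0.0492]
CT [0.6005 0.0644 0.0786] [0.6004 0.0621 0.0786]
```

Request:
carry_out(increments="0.0005 0 0.006 0 0 0 1;0 0 0.007 0 0 0 1;0 0 0.006 0 0 0 1;0 0 0 0 0 0 1;0 0 0 0 0 0 1")

```text
time: 11.65
tcp_pos: [0.5756, -0.0349, 0.1311]
tcp_rot: [-2.539, 0.121, -0.036]
contact_force: [-0.2, -0.6, 0.8]
gripper_width: -0.003
grasp_force: 0.0
```

Request:
carry_out(increments="0 0 0.004 0 0 0 1;0 0 0.004 0 0 0 1;0 0 0.002 0 0 0 1;0 0 0.002 0 0 0 1;0 0 0.0015 0 0 0 1;0 0 0.0015 0 0 0 1;0 0 0 0 0 0 1")

```text
time: 12.52
tcp_pos: [0.5763, -0.0264, 0.1187]
tcp_rot: [-2.539, 0.121, -0.036]
contact_force: [-1.5, -1.2, 0.6]
gripper_width: 0.002
grasp_force: 0.7
```

Request:
carry_out(increments="0 0 0.001 0 0 0 1;0 0 0.001 0 0 0 1;0 0 0 0 0 0 1")

```text
time: 12.9
tcp_pos: [0.5765, -0.0252, 0.117]
tcp_rot: [-2.539, 0.121, -0.036]
contact_force: [0.0, -0.4, -0.2]
gripper_width: 0.001
grasp_force: 0.0
```

Run:
```python
from tgt import *
go(DR,0,.016,.0012)
```

```text
t 12.9 q [0.703, 0.517, -0.562, 1.81, -0.399, 0.986, -1.232] p [0.5765, -0.0252, 0.117] F [0.0, -0.4, -0.2]
[[0.996, -0.079, 0.053], [-0.095, -0.822, 0.562], [-0.001, -0.565, -0.825]]
tip [0.5804 0.0159 0.0567] target [0.58   0.017  0.0547] dp tool mm [-0.5  0.2  2.3]
tool z in target [-0.  0.  1.]
```

Request:
carry_out(increments="0 0 0.001 0 0 0 1;0 0 0 0 0 0 1")

```text
time: 13.15
tcp_pos: [0.5766, -0.0247, 0.1162]
tcp_rot: [-2.539, 0.121, -0.036]
contact_force: [-0.4, 0.5, -0.7]
gripper_width: -0.0
grasp_force: 0.0
```

Request:
carry_out(increments="0 0 0.001 0 0 0 1;0 0 0 0 0 0 1")

```text
time: 13.4
tcp_pos: [0.5765, -0.0241, 0.1154]
tcp_rot: [-2.539, 0.121, -0.036]
contact_force: [-0.5, -0.6, 1.4]
gripper_width: 0.002
grasp_force: 0.0
```

Request:
carry_out(increments="0 0 0.0007 0 0 0 1;0 0 0 0 0 0 1")

```text
time: 13.65
tcp_pos: [0.5767, -0.0239, 0.1148]
tcp_rot: [-2.539, 0.121, -0.036]
contact_force: [0.2, -0.3, -0.3]
gripper_width: -0.0
grasp_force: 0.1
```

Request:
carry_out(increments="0 0 -0.003 0 0 0 1;0 0 -0.01 0 0 0 1;0 0 -0.015 0 0 0 1;0 0 -0.013 0 0 0 1;0 0 0 0 0 0 1;0 0 0 0 0 0 1")

```text
time: 14.4
tcp_pos: [0.5743, -0.0468, 0.1486]
tcp_rot: [-2.539, 0.121, -0.036]
contact_force: [0.6, 0.6, 0.5]
gripper_width: 0.002
grasp_force: 0.0
```

Run:
```python
from snap import *
im=snap("w5"); blobs(im); go(PW,.017,0,.042)
a=np.load("pics/w4.npz")["img"][140:225,140:290]; b=im[140:225,140:290]
cv2.imwrite("pics/cmp.png",cv2.resize(np.vstack([a,b])[:,:,::-1],None,fx=3.5,fy=3.5,interpolation=cv2.INTER_CUBIC))
```

```text
t 14.4 q [0.735, 0.48, -0.557, 1.781, -0.401, 1.063, -1.228] p [0.5743, -0.0468, 0.1486] F [0.6, 0.6, 0.5]
[[0.996, -0.079, 0.053], [-0.095, -0.822, 0.562], [-0.001, -0.565, -0.825]]
[386, 0, 58, 98, 406] [408.9, 31.2]
[80, 118, 40, 28, 663] [97.4, 129.2]
[153, 162, 48, 54, 2050] [179.4, 188.3]
[235, 162, 39, 53, 1941] [253.9, 188.2]
[121, 201, 23, 28, 431] [131.8, 215.5]
t 14.45 q [0.735, 0.48, -0.557, 1.781, -0.401, 1.063, -1.228] p [0.5742, -0.0466, 0.1484] F [-0.3, -0.3, 0.2]
[[0.996, -0.079, 0.052], [-0.094, -0.822, 0.562], [-0.001, -0.565, -0.825]]
tip [ 0.578  -0.0055  0.0882] target [0.4856 0.0384 0.1127] dp tool mm [-96.2 -42.7  -0.3]
tool z in target [0.001 0.    1.   ]
```

View pics/cmp.png

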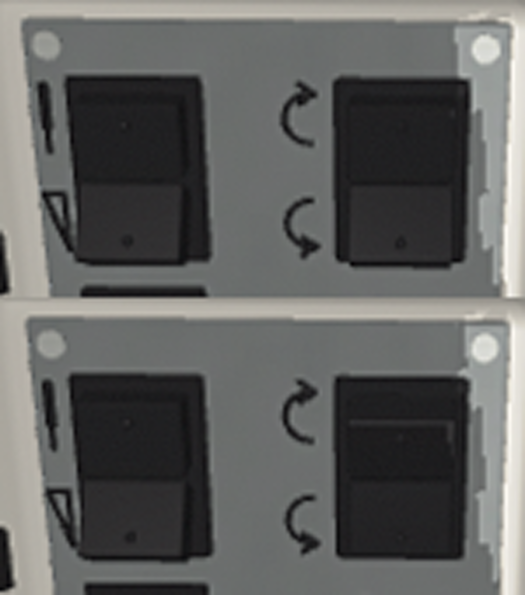

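The direction rocker has flipped (top crop before, bottom crop after), and the hand/foot selector is unchanged. Next I'll move to the power rocker's upper half.

Request:
carry_out(increments="-0.012 -0.0053 0 0 0 0 1;-0.012 -0.0053 0 0 0 0 1;-0.012 -0.0053 0 0 0 0 1;-0.012 -0.0053 0 0 0 0 1;-0.012 -0.0053 0 0 0 0 1;-0.012 -0.0053 0 0 0 0 1;-0.012 -0.0053 0 0 0 0 1;-0.012 -0.0053 0 0 0 0 1;0 0 0 0 0 0 1;0 0 0 0 0 0 1")

```text
time: 15.7
tcp_pos: [0.4825, -0.0032, 0.1728]
tcp_rot: [-2.539, 0.121, -0.037]
contact_force: [0.7, 0.2, 0.4]
gripper_width: -0.004
grasp_force: 0.0
```

Run:
```python
from tgt import *
go(PW,.017,0,.012)
```

```text
t 15.7 q [0.813, 0.264, -0.62, 2.005, -0.516, 1.053, -1.172] p [0.4825, -0.0032, 0.1728] F [0.7, 0.2, 0.4]
[[0.995, -0.079, 0.053], [-0.095, -0.822, 0.562], [-0.0, -0.564, -0.826]]
tip [0.4864 0.0378 0.1125] target [0.4872 0.0553 0.0879] dp tool mm [-0.8 -0.5 30.2]
tool z in target [-0.001 -0.     1.   ]
```

Request:
carry_out(increments="-0.0008 -0.0005 0.008 0 0 0 1;0 0 0.008 0 0 0 1;0 0 0.008 0 0 0 1;0 0 0.004 0 0 0 1;0 0 0.002 0 0 0 1;0 0 0 0 0 0 1")

```text
time: 16.45
tcp_pos: [0.4831, 0.0145, 0.1482]
tcp_rot: [-2.539, 0.121, -0.036]
contact_force: [1.1, 0.3, 0.4]
gripper_width: 0.001
grasp_force: 0.0
```

Request:
carry_out(increments="0 0 0.002 0 0 0 1;0 0 0.002 0 0 0 1;0 0 0.0015 0 0 0 1;0 0 0.0015 0 0 0 1;0 0 0 0 0 0 1")

```text
time: 17.08
tcp_pos: [0.4835, 0.0185, 0.1425]
tcp_rot: [-2.539, 0.121, -0.036]
contact_force: [0.1, 0.3, 1.8]
gripper_width: 0.0
grasp_force: 0.8
```

Request:
carry_out(increments="0 0 0.001 0 0 0 1;0 0 0.001 0 0 0 1;0 0 0 0 0 0 1")

```text
time: 17.45
tcp_pos: [0.4834, 0.0195, 0.1406]
tcp_rot: [-2.539, 0.121, -0.036]
contact_force: [0.2, -0.5, 0.4]
gripper_width: 0.004
grasp_force: 0.0
```

Run:
```python
from tgt import *
go(PW,.017,0,.0008)
```

```text
t 17.45 q [0.776, 0.309, -0.633, 2.04, -0.517, 0.961, -1.18] p [0.4834, 0.0195, 0.1406] F [0.2, -0.5, 0.4]
[[0.996, -0.079, 0.053], [-0.095, -0.822, 0.562], [-0.001, -0.565, -0.825]]
tip [0.4872 0.0605 0.0803] target [0.4878 0.0616 0.0787] dp tool mm [0.5 0.  2. ]
tool z in target [ 0. -0.  1.]
```

Request:
carry_out(increments="0 0 0.001 0 0 0 1;0 0 0 0 0 0 1")

```text
time: 17.7
tcp_pos: [0.4835, 0.0201, 0.1398]
tcp_rot: [-2.539, 0.121, -0.036]
contact_force: [0.7, 0.2, -0.2]
gripper_width: 0.001
grasp_force: 0.0
```

Request:
carry_out(increments="0 0 0.0008 0 0 0 1;0 0 0 0 0 0 1")

```text
time: 17.95
tcp_pos: [0.4836, 0.0205, 0.1392]
tcp_rot: [-2.539, 0.121, -0.036]
contact_force: [-0.7, -0.6, 0.6]
gripper_width: -0.003
grasp_force: 0.0
```

Request:
carry_out(increments="0 0 -0.003 0 0 0 1;0 0 -0.01 0 0 0 1;0 0 -0.014 0 0 0 1;0 0 -0.014 0 0 0 1;0 0.01 0 0 0 0 1;0 0.012 0 0 0 0 1;0 0.012 0 0 0 0 1;0 0 0 0 0 0 1;0 0 0 0 0 0 1")

```text
time: 19.08
tcp_pos: [0.4788, -0.0301, 0.1538]
tcp_rot: [-2.539, 0.121, -0.036]
contact_force: [0.2, -0.2, 1.4]
gripper_width: -0.002
grasp_force: 0.0
```

Run:
```python
from snap import *
w3=np.load("pics/w3.npz"); p,Rm=st(); print("to w3",(1e3*Rm.inv().apply(w3["p"]-p)).round(1))
```

```text
t 19.075 q [0.839, 0.304, -0.596, 2.004, -0.494, 1.046, -1.124] p [0.4788, -0.0301, 0.1538] F [0.2, -0.2, 1.4]
[[0.996, -0.079, 0.052], [-0.095, -0.821, 0.563], [-0.001, -0.565, -0.825]]
to w3 [0.2 0.1 2.3]
```

Now I'll compare with the off picture (w3) at nearly the same pose. I'll use numbers: the white I and O mark positions within the frame, before (w0, on), off (w3) and now.

Run:
```python
from snap import *
snap("w6")
for nm in("w0","w1","w3","w6"):
    im=np.load(f"pics/{nm}.npz")["img"]; g=cv2.cvtColor(im,cv2.COLOR_RGB2GRAY)
    # frame blob, then bright marks inside it, and mean grey of halves
    nl,l,s,c=cv2.connectedComponentsWithStats((g<60).astype(np.uint8)); 
    i=[i for i in range(1,nl) if 1000<s[i,4]<2600 and 150<s[i,1]<215 and 190<s[i,0]<220]
    if not i: print(nm,"none"); continue
    x,y,w,h,_=s[i[0]]; y2=y+34; sub=g[y:y2,x:x+w]; ml,_,ms,mc=cv2.connectedComponentsWithStats((sub[4:,3:-3]>110).astype(np.uint8))
    print(nm,"bbox",x,y,w,h,"marks",[(ms[k].tolist(),mc[k].round(1).tolist()) for k in range(1,ml) if ms[k,4]>3])
    print("  row profile",sub[14].tolist()[::2]); print("  low",g[y+30,x-2:x+w+2:2].tolist())
a=np.load("pics/w3.npz")["img"][185:235,195:262]; b=np.load("pics/w6.npz")["img"][185:235,195:262]; print("absdiff",cv2.absdiff(a,b).mean())
# dial line direction in w3, w6, w0
for nm in("w0","w3","w6"):
    im=cv2.cvtColor(np.load(f"pics/{nm}.npz")["img"],cv2.COLOR_RGB2GRAY); cx,cy={"w0":(264,91)}.get(nm,(253,127)); m=np.zeros_like(im); cv2.circle(m,(cx,cy),20,255,-1); ys,xs=np.where((im>120)&(m>0)); print(nm,"dial mark",xs.mean().round(1)-cx,ys.mean().round(1)-cy)
```

```text
t 19.075 q [0.839, 0.304, -0.596, 2.004, -0.494, 1.046, -1.124] p [0.4788, -0.0301, 0.1538] F [0.2, -0.2, 1.4]
[[0.996, -0.079, 0.052], [-0.095, -0.821, 0.563], [-0.001, -0.565, -0.825]]
w0 bbox 210 161 56 39 marks [([10, 12, 2, 12, 24], [10.5, 17.5]), ([31, 14, 10, 12, 59], [35.5, 19.2])]
  row profile [54, 33, 27, 33, 30, 32, 28, 28, 32, 33, 34, 34, 34, 30, 30, 30, 30, 30, 33, 31, 32, 31, 34, 31, 27, 28, 26, 27]
  low [106, 104, 29, 32, 31, 32, 30, 32, 31, 32, 30, 31, 32, 32, 33, 27, 31, 31, 31, 25, 17, 19, 26, 30, 30, 25, 25, 26, 29, 116]
w1 none
w3 bbox 202 193 54 38 marks [([10, 13, 3, 13, 25], [10.6, 19.2]), ([31, 12, 11, 11, 57], [36.0, 17.1])]
  row profile [54, 28, 30, 31, 32, 31, 30, 30, 29, 29, 30, 28, 28, 28, 31, 32, 33, 33, 29, 28, 29, 32, 32, 33, 27, 32, 30]
  low [107, 104, 22, 26, 31, 30, 30, 27, 19, 29, 28, 30, 29, 29, 27, 30, 31, 32, 32, 32, 33, 31, 30, 33, 32, 27, 34, 27, 82]
w6 bbox 202 191 55 38 marks [([10, 12, 2, 12, 23], [10.5, 17.3]), ([30, 14, 10, 12, 56], [34.4, 19.5])]
  row profile [105, 29, 26, 32, 31, 30, 30, 29, 32, 31, 32, 33, 32, 28, 31, 30, 31, 30, 30, 30, 29, 30, 32, 29, 26, 26, 33, 60]
  low [107, 110, 19, 31, 32, 31, 33, 31, 33, 32, 30, 32, 30, 30, 28, 31, 31, 29, 29, 23, 16, 17, 29, 31, 30, 28, 25, 31, 69, 109]
absdiff 10.57721393034826
w0 dial mark -3.6000000000000227 13.900000000000006
w3 dial mark -3.1999999999999886 14.699999999999989
w6 dial mark -3.0999999999999943 14.199999999999989
```

```bash
python3 -c "
from station import job_done
print(job_done())"
```

```text
the job is handed in; nothing more can be done
None
```

The job is done and handed in at about 19 s: power off, direction flipped to reverse, then power back on. The camera checks show all three rocker changes, with the dial and the hand/foot selector unchanged; I took no final check of the handpiece, the jars or the buffer.

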